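# Pull the filter plate from the spectrometer's filter box and present it over the light pad

## Task

Turn both blue wing knobs on the white filter box counter-clockwise to their end stops, lift the dark cover flap by its bar until it stands upright by itself, then draw the orange-tabbed filter plate up out of its slot and hold it upright over the middle of the light pad, its lower edge about 10 cm above the pad. Finish while still holding the plate there, still and touching nothing else; leave the flap open and the knobs unlocked, and leave all the other things on the bench alone.

Things in the scene. Friction and masses are not known exactly. Their poses are not given: they have to be found in the camera images.
- filter_box: White box fixed on the bench, left or right of the pad, 210 mm (x) by 230 mm (y), deck 110 mm above the bench. Origin: centre of underside; x runs from its front (knobs) to its back (flap hinge), z up. Under the flap a well: x -38 to 62, y -65 to 65 mm, floor 12 mm above the bench; in it, at x 12, y 0, the plate's slot, guides up to 60 mm above the bench.
- knob_left (a joint): Angle of the blue wing knob on the box's +y side (rad): 0 locked, 1.45 end stop; grows counter-clockwise from above; starts at 0 to 0.35. At 0 the wing and the steel tongue under it point along the box's +x, tongue over the flap's edge; at the stop they point along its +y. Stiff (0.06 N m), stays where left.
- knob_right (a joint): The same for the blue wing knob at the box's -y side (also counter-clockwise).
- knob_left_grip (a point): On the left knob's vertical axis, 144.5 mm above the bench, box frame (-75, 80) mm. Wing: 38 mm long, 12 mm thick, upright faces, from 126.5 to 156.5 mm above the bench; below it the tongue, 12 mm wide, 40 mm from axis to tip. Frame turns with the knob: x along wing and tongue, z up.
- knob_right_grip (a point): The same for the right knob, box frame (-75, -80) mm.
- flap (a joint): Opening angle (rad) of the dark cover flap: 0 = shut, 1.57 = upright, 1.75 = stop. Stiff hinge: it stays where it is left; about 3 to 4 N at the bar moves it. It cannot rise while a tongue lies over its edge.
- flap_hinge (a point): Middle of the flap's hinge line: box frame (85, 0) mm, 112.5 mm above the bench; the hinge runs along the box's y. The frame turns with the flap. Dark flap, 130 mm from hinge to free edge (towards the box's front), 200 mm wide, 5 mm thick.
- flap_bar (a point): Middle of the flap's round steel bar handle, 10 mm thick, 80 mm long between two posts, parallel to the hinge. 122 mm from the hinge towards the free edge and 45 mm above the flap's mid-plane: 157.5 mm above the bench when shut. Pinched from above, it turns in the grip as the flap swings; upright, the bar is on the far side, 37 mm clear of the flap.
- filter_plate: Loose plate in the slot under the flap, 0.1 to 0.2 kg. Origin: centre of its lower edge, z up. Grey body 80 mm wide (x, along the box's x), 10 mm thick (y), 60 mm high; on its middle an orange tab, 40 mm wide, 10 mm thick, up to 90 mm above the origin. In the slot the origin is 12 mm above the bench, the tab's top 8 mm below the deck; 1.5 to 2 mm play all round.
- plate_tab (a point): Grip point in the orange tab, 79 mm above the plate's lower edge, on its centre line. The tab is pinched across its 10 mm thickness (along the box's y).
- light_pad: Flat light pad with a white square, 140 x 140 mm, 12 mm high, fixed on the bench. Origin: centre of its underside.
- amber_tall: Bystander, to be left alone: amber bottle, 60 mm across, 130 mm tall. Origin: centre of its underside (of a lying thing: of its length).
- amber_small: Bystander, to be left alone: small amber bottle, 48 mm across, 90 mm tall. Origin: centre of its underside (of a lying thing: of its length).
- beaker: Bystander, to be left alone: glass beaker, 70 mm across, 90 mm tall. Origin: centre of its underside (of a lying thing: of its length).
- dish: Bystander, to be left alone: shallow steel dish, 70 mm across, 16 mm tall. Origin: centre of its underside (of a lying thing: of its length).
- driver: Bystander, to be left alone: screwdriver with red handle, 170 mm long, lying flat. Origin: centre of its underside (of a lying thing: of its length).
- marker: Bystander, to be left alone: blue marker pen, 130 mm long, 14 mm thick, lying flat. Origin: centre of its underside (of a lying thing: of its length).
- vial_rack: Bystander, to be left alone: white rack with six amber vials, 70 x 110 mm, 60 mm tall. Origin: centre of its underside (of a lying thing: of its length).
Things that resemble listed ones, but are neither listed nor needed, are in the scene too. Of the things like the light_pad, leave any that is yellow; of the rest the smaller one is meant.

How it is judged:
By the outcome, as a careful person would: the job done as asked, in the order asked, and still so for the second after the job is handed in, while the arm keeps its last pose, push and grip.
It also fails if it takes over 72 s, if anything falls off the work surface, if the arm or the gripper's body presses on something with over 40 N, if the wrist force passes 120 N, or if a joint passes its speed limit or range.

## Robot

A 7-joint arm with a two-finger parallel gripper is mounted at the origin on the work surface. World frame = base frame: x ahead of the robot, y to its left, z up, the work surface at z = 0. Lengths are in m, angles in rad, forces in N, time in s.
With the tool pointing down it reaches from about 0.35 to 0.9 m from the base axis. Payload 8.1 kg.
Tool frame: the origin (TCP) lies between the finger pads; the fingertips stand ahead of it and the grasp point (between the pads) is the TCP (arm.nose_length is the z of the fingertips in the tool frame, in m); z points along the fingers, y is the line along which they close (so a half turn about z gives the same grasp; the last joint's range is limited). The gripper opens to 92 mm and grips with 3 to 60 N. Pads are 19 mm wide; open, the fingers measure 130 mm over their backs; the gripper's body (75 mm by 190 mm) begins 47 mm behind the grasp point.
Start: joints at [-1.236, 0.434, 0.025, 1.573, -0.012, 1.134, -0.075], TCP at [0.265, 0.566, 0.246] pointing down, gripper open.
Joint ranges: [-2.62, 2.62], [-0.44, 2.09], [-1.27, 1.32], [0.08, 2.57], [-1.32, 4.46], [0.12, 2], [-2.74, 2.74]. Speed limits (rad/s): [2.22, 2.22, 3.01, 3.01, 3.14, 3.14, 3.14].

## Interface

Orientations are given as a rotation vector (axis times angle).
In Python, from cell import sensors, optics, arm gives the robot as it stands.
- The arm moves only by the tool arm_command, never from a script. Its argument "deltas" is one flat list of numbers, 7 for each row, row after row: the turn, a rotation vector about the world's x, y, z as a fraction of full scale, then the shift along the world's x, y, z as a fraction of full scale, then the finger opening in mm, from 0 to 91.8. In form: [wx, wy, wz, dx, dy, dz, fingers, wx, wy, wz, dx, dy, dz, fingers, ...]. A call has 1 to 20 rows; each row is the pose to reach, as a shift and turn from the pose commanded when the call began; what a row does not reach only later rows make up. Full scale, the value 1, is 1 m for a shift and 90 degrees for a turn. A row lasts 1/10 s, in which the tool goes at most 50 mm and 8.59 degrees, less where a joint would pass 70% of its speed; a pose out of reach is approached as far as the arm can. A call with a number of a shift or a turn outside -1 to 1 is refused whole. A call with a gripper value outside its range is refused whole. The fingers move at their own pace and stop on an object; "force" is the grip in N (left out, the last holds). Time passes only in rows, so rows that repeat a pose let the fingers close. It gives the time, the measured TCP pose, the force, the opening and the grip force at its end, in the units of the state.
- sensors.observe(): the state, without advancing time (a new reading comes with each control period).
- optics.get_image(name): name is "side" or "top"; returns the picture (420x560x3 uint8, blue, green, red); there is no depth.
- optics.calibration(name): a dict with "camera_matrix" (3x3 intrinsics, pixels), "rvec" (rotation vector, rad) and "tvec" (3), from world to camera coordinates, as OpenCV has them. Camera axes: x right, y down, z forward; pixel columns grow to the right and rows downward; lengths in m; the calibration is good to about 2 mm. A picture is of the moment at which its call begins. calibration takes no time and is no camera call.
- arm.sign_off(): hands the job in; it is judged then, once.
The state is a dict: "clock": time; "joints": joint angles; "dq": joint speeds; "joint_efforts": joint torques, N m; "position": TCP position; "ee_rot": TCP orientation; "force": force on the tool from outside, world axes, zero at the start; "ft_torque": the same for the moment, N m; "width": opening from 0.0 (shut) to 1.0 (fully open); "gripper_force": force on a finger pad.
Only numpy, scipy, OpenCV 4.12 (cv2) and the standard library are available. Lean on these libraries where they do the work, as an engineer would, in place of code of your own. Each camera call takes 0.05 s, during which the arm holds its last target. There are 200 camera calls.

## Working session

There is one attempt and no reset: what is moved stays moved. The work goes in short steps, Python scripts to look and compute and a tool call to move; the robot and the scene stay as the last step left them, time stands still between calls to the robot, and variables do not carry over. Pictures are saved under pics/ and viewed, at most 10 in all, crops included, and the job is handed in when it is done.

Besides the shell and the picture viewer there is one more tool, called after "Emit:" as name(argument=value, ...) on one line, values as JSON. arm_command: Moves the arm, as the interface text tells. Its arguments: {"type":"object","properties":{"deltas":{"type":"array","items":{"type":"number"}},"force":{"type":"number"}},"required":["deltas"]}

```bash
mkdir -p pics; python3 - <<'E'
from cell import sensors, optics, arm
import cv2
for n in("top","side"):
    cv2.imwrite(f"pics/{n}0.png",optics.get_image(n)); c=optics.calibration(n); print(n,c)
print(sensors.observe(), arm.nose_length)
E
```

```text
top {'camera_matrix': array([[512.80484648,   0.        , 281.55500918],
       [  0.        , 512.80484648, 208.70574963],
       [  0.        ,   0.        ,   1.        ]]), 'rvec': array([ 2.22450408, -2.17390063,  0.06431025]), 'tvec': array([-0.01910087,  0.53000013,  1.36709421])}
side {'camera_matrix': array([[423.78671166,   0.        , 271.56818681],
       [  0.        , 423.78671166, 211.02710746],
       [  0.        ,   0.        ,   1.        ]]), 'rvec': array([ 2.18972305, -0.90038591,  0.36078491]), 'tvec': array([-0.37426781,  0.35133062,  0.91253463])}
{'clock': 0.1, 'joints': array([-1.2356125 ,  0.43514923,  0.02498032,  1.57402029, -0.01159   ,
        1.13400386, -0.07510508]), 'dq': array([ 0.00147136, -0.00196144,  0.00178013, -0.00300259,  0.00034909,
        0.00164493,  0.00022843]), 'joint_efforts': array([ 3.36213088e-03, -6.69124961e+01,  9.87906530e-01, -3.15141106e+01,
       -6.05852623e-02,  3.74337821e-02,  3.64551533e-05]), 'position': array([0.26482409, 0.56563346, 0.24502056]), 'ee_rot': array([-6.82270809e-01, -3.06643586e+00,  2.23925446e-03]), 'force': array([ 0.20443907,  0.43147407, -0.06991423]), 'ft_torque': array([-0.01230147,  0.02172462, -0.04057331]), 'gripper_force': 0.0, 'width': 1.0027750972449279} 0.019
```

View pics/top0.png

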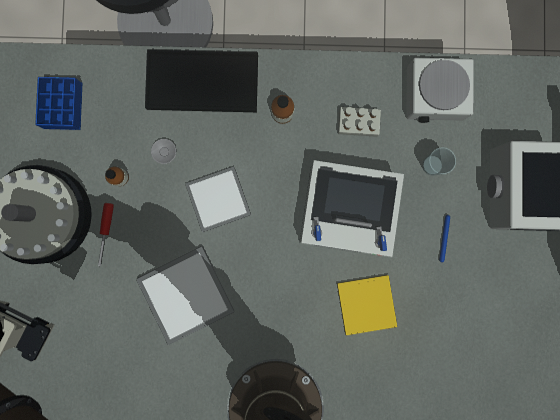

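View pics/side0.png

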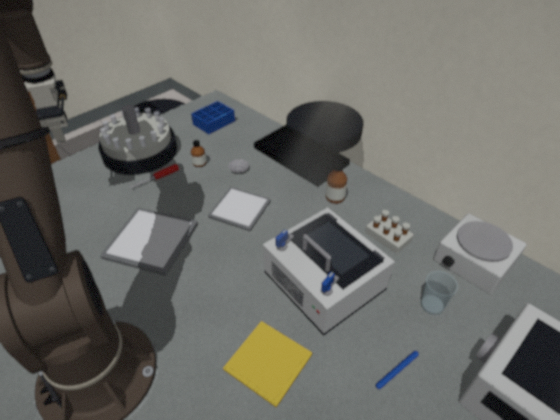

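The pad-like things in the top view are yellow (367,304), a large white-grey one (187,295) and a small white one (217,197). The small white one is meant: it isn't yellow and is the smaller of the other two. The box is at (352,208), with its knobs at (318,230) and (382,240). I'll confirm in an enlarged crop.

```bash
python3 - <<'E'
import cv2
im=cv2.imread("pics/top0.png")[145:270,175:415]
cv2.imwrite("pics/crop.png",cv2.resize(im,None,fx=3.3,fy=3.3,interpolation=cv2.INTER_CUBIC))
E
```

```text
(no output)
```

View pics/crop.png

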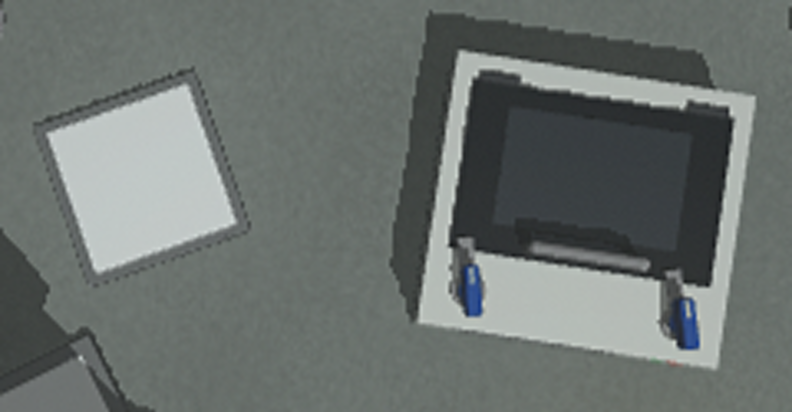

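```bash
cat > h.py <<'E'
import numpy as np, cv2
from scipy.optimize import least_squares
from scipy.spatial.transform import Rotation as R
from cell import sensors, optics, arm
def proj(n,P):
    c=optics.calibration(n); return cv2.projectPoints(np.array(P,float).reshape(-1,1,3),c["rvec"],c["tvec"],c["camera_matrix"],None)[0].reshape(-1,2)
def unproj(n,uv,z):
    c=optics.calibration(n); M=R.from_rotvec(c["rvec"]).as_matrix(); K=c["camera_matrix"]
    o=-M.T@c["tvec"]; d=(M.T@np.linalg.inv(K)@np.c_[np.atleast_2d(uv),np.ones(len(np.atleast_2d(uv)))].T).T
    return o+d*((z-o[2])/d[:,2])[:,None]
def box(p,q):
    q=np.array(q,float); c,s=np.cos(p[2]),np.sin(p[2])
    return np.c_[p[0]+c*q[:,0]-s*q[:,1],p[1]+s*q[:,0]+c*q[:,1],q[:,2]]
E
python3 - <<'E'
from h import *
C=lambda a:(np.array(a,float)+.5)/3.3-.5+[175,145]
uv=C([(460,50),(755,96),(717,368),(418,322),(471,290),(686,323),(590,254)])
Q=[(.105,.115,.11),(.105,-.115,.11),(-.105,-.115,.11),(-.105,.115,.11),(-.075,.08,.156),(-.075,-.08,.156),(-.037,0,.162)]
f=least_squares(lambda p:(proj("top",box(p,Q))-uv).ravel(),[.5,-.2,0])
print(f.x,f.fun.reshape(-1,2).round(2))
pad=unproj("top",C([(38,125),(195,70),(249,230),(95,285)]),.012);print(pad.round(3),pad.mean(0))
print(np.linalg.norm(np.diff(pad,axis=0),axis=1))
for z,w in((.156,[(468,265),(475,315)]),(.156,[(680,298),(693,348)])):
    a=unproj("top",C(w),z);d=a[0]-a[1];print(np.arctan2(d[1],d[0])-f.x[2],np.linalg.norm(d))
c=unproj("top",C([(464,240),(673,272)]),.12)
k=box(f.x,Q[4:6]);print(k,[np.arctan2(*(c-k)[i,[1,0]])-f.x[2] for i in(0,1)])
s=sensors.observe();print(R.from_rotvec(s["ee_rot"]).as_matrix().round(3))
for n in("amber_tall",): print(unproj("top",(283,103),.13),unproj("top",(359,118),.06),unproj("top",(440,160),.09),unproj("top",(217,197),.012))
# overlay on side
im=cv2.imread("pics/side0.png")
for q in proj("side",box(f.x,Q)): cv2.circle(im,tuple(int(round(v*1)) for v in q),1,(0,255,0),-1)
cv2.imwrite("pics/ov.png",cv2.resize(im[190:330,230:420],None,fx=4,fy=4))
E
```

```text
[ 0.53183026 -0.18375491 -0.13236945] [[-0.62 -0.24]
 [ 0.24 -0.04]
 [-0.21  0.23]
 [-0.62 -0.08]
 [ 0.43 -0.19]
 [ 0.87  0.09]
 [-0.14  0.22]]
[[0.595 0.252 0.012]
 [0.643 0.125 0.012]
 [0.513 0.077 0.012]
 [0.466 0.201 0.012]] [0.55429917 0.16397992 0.012     ]
[0.13585691 0.1386066  0.13293969]
0.29100204332147683 0.03681239198107229
0.4010267854812304 0.03757022333172877
[[ 0.46804502 -0.09455602  0.156     ]
 [ 0.4469277  -0.25315633  0.156     ]] [np.float64(0.24546060681413456), np.float64(0.2637763137839366)]
[[-0.906  0.424 -0.   ]
 [ 0.424  0.906 -0.001]
 [-0.    -0.001 -1.   ]]
[[ 0.78803332 -0.00367103  0.13      ]] [[ 0.77131782 -0.20464584  0.06      ]] [[ 0.66072966 -0.40933359  0.09      ]] [[0.55792469 0.16778401 0.012     ]]
```

View pics/ov.png

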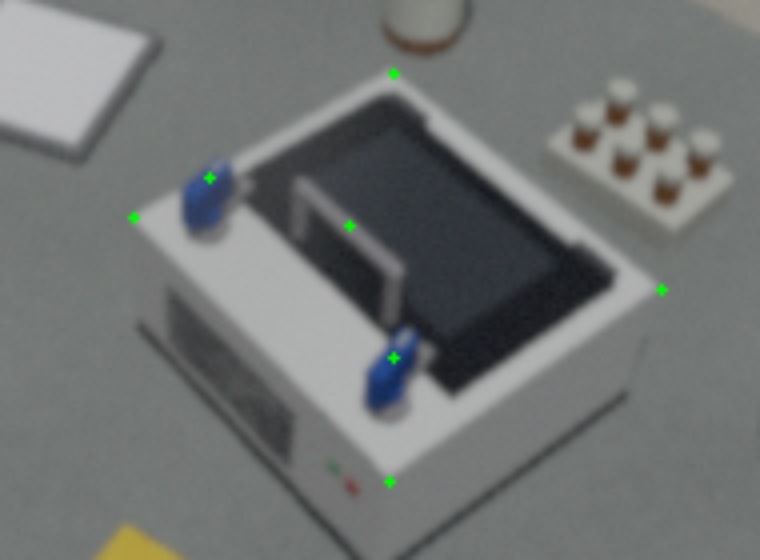

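The overlay fits the box to within 1–2 mm. The crop shows two blue wings slightly turned from locked, and the framed white pad at world (0.555, 0.165). I'll move over the left knob first.

Emit:
arm_command(deltas=[0, 0, -1, 0.2, -0.66, 0.02, 50, 0, 0, -1, 0.2, -0.66, 0.02, 50, 0, 0, -1, 0.2, -0.66, 0.02, 50, 0, 0, -1, 0.2, -0.66, 0.02, 50, 0, 0, -1, 0.2, -0.66, 0.02, 50, 0, 0, -1, 0.2, -0.66, 0.02, 50, 0, 0, -1, 0.2, -0.66, 0.02, 50, 0, 0, -1, 0.2, -0.66, 0.02, 50, 0, 0, -1, 0.2, -0.66, 0.02, 50, 0, 0, -1, 0.2, -0.66, 0.02, 50, 0, 0, -1, 0.2, -0.66, 0.02, 50, 0, 0, -1, 0.2, -0.66, 0.02, 50, 0, 0, -1, 0.2, -0.66, 0.02, 50, 0, 0, -1, 0.2, -0.66, 0.02, 50, 0, 0, -1, 0.2, -0.66, 0.02, 50, 0, 0, -1, 0.2, -0.66, 0.02, 50], force=30)

```text
clock: 1.7
position: [0.4647, -0.0948, 0.2654]
ee_rot: [-2.653, -1.682, 0.001]
force: [0.8, 0.7, 0.2]
width: 0.547
gripper_force: 0.0
```

Emit:
arm_command(deltas=[0, 0, -0.633, 0.003, 0, -0.05, 50, 0, 0, -0.633, 0.003, 0, -0.05, 50, 0, 0, -0.633, 0.003, 0, -0.05, 50, 0, 0, -0.633, 0.003, 0, -0.05, 50, 0, 0, -0.633, 0.003, 0, -0.05, 50, 0, 0, -0.633, 0.003, 0, -0.05, 50, 0, 0, -0.633, 0.003, 0, -0.05, 50, 0, 0, -0.633, 0.003, 0, -0.06, 50, 0, 0, -0.633, 0.003, 0, -0.08, 50, 0, 0, -0.633, 0.003, 0, -0.1, 50, 0, 0, -0.633, 0.003, 0, -0.119, 50, 0, 0, -0.633, 0.003, 0, -0.119, 50, 0, 0, -0.633, 0.003, 0, -0.119, 50])

```text
clock: 3.0
position: [0.4676, -0.0935, 0.1465]
ee_rot: [-3.134, -0.221, 0.002]
force: [-0.8, 0.1, 0.4]
width: 0.542
gripper_force: 0.0
```

```bash
python3 - <<'E'
from h import *
s=sensors.observe();print(R.from_rotvec(s["ee_rot"]).as_matrix().round(3),s["joints"].round(2),s["position"])
cv2.imwrite("pics/s1.png",cv2.resize(optics.get_image("side")[150:330,200:420],None,fx=3,fy=3))
E
```

```text
[[ 0.99   0.14  -0.001]
 [ 0.14  -0.99   0.   ]
 [-0.001 -0.    -1.   ]] [-0.54  0.4   0.83  2.09 -0.4   0.82 -0.9 ] [ 0.46755944 -0.0934919   0.14649685]
```

View pics/s1.png

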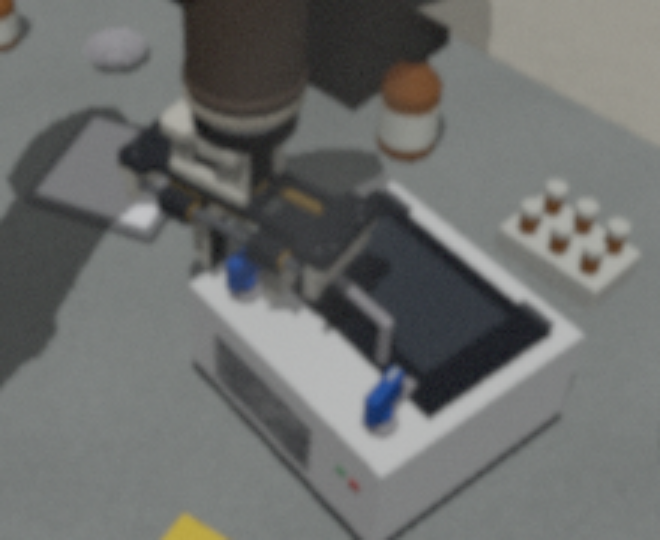

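The left wing at (240,272) in the crop sits between the open fingers. I'll close on it and turn.

Emit:
arm_command(deltas=[0, 0, 0, 0, 0, 0, 5, 0, 0, 0, 0, 0, 0, 5, 0, 0, 0, 0, 0, 0, 5, 0, 0, 0, 0, 0, 0, 5, 0, 0, 0, 0, 0, 0, 5, 0, 0, 0.06, 0, 0, 0, 5, 0, 0, 0.12, 0, 0, 0, 5, 0, 0, 0.18, 0, 0, 0, 5, 0, 0, 0.24, 0, 0, 0, 5, 0, 0, 0.3, 0, 0, 0, 5, 0, 0, 0.36, 0, 0, 0, 5, 0, 0, 0.42, 0, 0, 0, 5, 0, 0, 0.48, 0, 0, 0, 5, 0, 0, 0.54, 0, 0, 0, 5, 0, 0, 0.6, 0, 0, 0, 5, 0, 0, 0.65, 0, 0, 0, 5, 0, 0, 0.7, 0, 0, 0, 5, 0, 0, 0.74, 0, 0, 0, 5], force=35)

```text
clock: 4.85
position: [0.468, -0.0935, 0.1468]
ee_rot: [-2.496, -1.906, -0.0]
force: [-0.6, 2.4, 1.2]
width: 0.128
gripper_force: 34.9
```

```bash
python3 - <<'E'
from h import *
s=sensors.observe();M=R.from_rotvec(s["ee_rot"]).as_matrix();print(np.arctan2(M[1,0],M[0,0])+.132,s["ft_torque"],s["force"],s["position"],s["joints"].round(2))
E
```

```text
1.4363750220765001 [ 0.38433539  0.18184217 -0.0509757 ] [-0.59167155  2.43613159  1.179816  ] [ 0.46795731 -0.09348089  0.1468025 ] [-0.31  0.34  0.5   2.08 -0.23  0.78  0.07]
```

Now a few more degrees, against the stop.

Emit:
arm_command(deltas=[0, 0, 0.015, 0, 0, 0, 5, 0, 0, 0.03, 0, 0, 0, 5, 0, 0, 0.045, 0, 0, 0, 5, 0, 0, 0.045, 0, 0, 0, 5])

```text
clock: 5.25
position: [0.468, -0.0936, 0.1468]
ee_rot: [-2.431, -1.989, -0.001]
force: [-1.1, 4.6, 4.1]
width: 0.129
gripper_force: 35.8
```

```bash
python3 - <<'E'
from h import *
s=sensors.observe();M=R.from_rotvec(s["ee_rot"]).as_matrix();print(np.arctan2(M[1,0],M[0,0])+.132,s["ft_torque"],s["force"],s["position"],s["joints"].round(2))
E
```

```text
1.5034451805449733 [ 1.00936846  0.30967093 -0.76404193] [-1.08193757  4.5715593   4.10684474] [ 0.46795374 -0.09357474  0.14678453] [-0.3   0.33  0.49  2.07 -0.22  0.78  0.13]
```

Moment of −0.76 N m, so the left knob is at its stop. Release and go to the right knob.

Emit:
arm_command(deltas=[0, 0, 0.02, 0, 0, 0, 45, 0, 0, 0.02, 0, 0, 0, 45, 0, 0, 0.02, 0, 0, 0, 45, 0, 0, 0.02, 0, 0, 0, 45, 0, 0, 0.02, 0, 0, 0.03, 50, 0, 0, 0, 0, 0, 0.06, 50, 0, 0, -0.1, -0.005, -0.04, 0.06, 50, 0, 0, -0.2, -0.01, -0.08, 0.06, 50, 0, 0, -0.3, -0.015, -0.12, 0.06, 50, 0, 0, -0.4, -0.021, -0.159, 0.06, 50, 0, 0, -0.5, -0.021, -0.159, 0.06, 50, 0, 0, -0.6, -0.021, -0.159, 0.06, 50, 0, 0, -0.7, -0.021, -0.159, 0.06, 50, 0, 0, -0.747, -0.021, -0.159, 0.06, 50, 0, 0, -0.747, -0.021, -0.159, 0.04, 50, 0, 0, -0.747, -0.021, -0.159, 0.02, 50, 0, 0, -0.747, -0.021, -0.159, 0, 50, 0, 0, -0.747, -0.021, -0.159, 0, 50])

```text
clock: 7.05
position: [0.4457, -0.2522, 0.1448]
ee_rot: [-3.125, -0.311, 0.006]
force: [-0.4, -0.2, -0.5]
width: 0.543
gripper_force: 0.0
```

```bash
python3 - <<'E'
from h import *
s=sensors.observe();M=R.from_rotvec(s["ee_rot"]).as_matrix();print(np.arctan2(M[1,0],M[0,0])+.132,s["force"],s["position"],s["joints"].round(2))
cv2.imwrite("pics/s2.png",cv2.resize(optics.get_image("side")[150:330,200:420],None,fx=3,fy=3))
E
```

```text
0.33025499954693616 [-0.38574945 -0.24741208 -0.48010176] [ 0.44566606 -0.25216909  0.14480417] [-0.17  0.45  0.79  2.01 -0.42  0.85 -0.52]
```

View pics/s2.png

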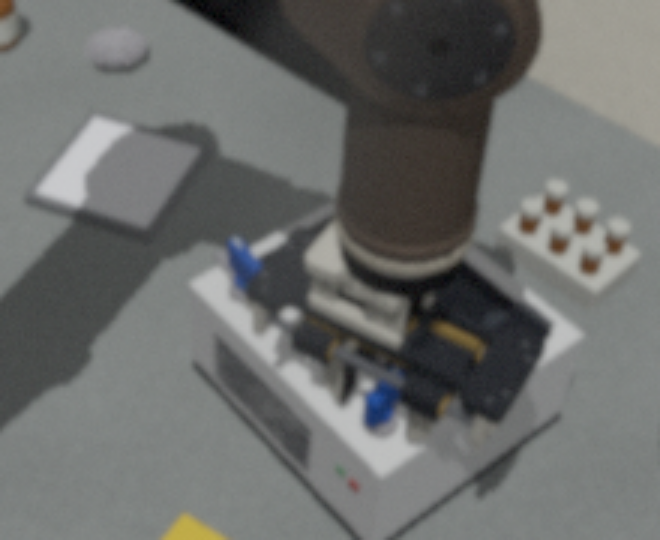

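The left wing (243,262) now lies across, unlocked. The right wing (380,400) is between the fingers. Close and turn.

Emit:
arm_command(deltas=[0, 0, 0, 0, 0, 0, 5, 0, 0, 0, 0, 0, 0, 5, 0, 0, 0, 0, 0, 0, 5, 0, 0, 0, 0, 0, 0, 5, 0, 0, 0, 0, 0, 0, 5, 0, 0, 0.06, 0, 0, 0, 5, 0, 0, 0.12, 0, 0, 0, 5, 0, 0, 0.18, 0, 0, 0, 5, 0, 0, 0.24, 0, 0, 0, 5, 0, 0, 0.3, 0, 0, 0, 5, 0, 0, 0.36, 0, 0, 0, 5, 0, 0, 0.42, 0, 0, 0, 5, 0, 0, 0.48, 0, 0, 0, 5, 0, 0, 0.54, 0, 0, 0, 5, 0, 0, 0.6, 0, 0, 0, 5, 0, 0, 0.66, 0, 0, 0, 5, 0, 0, 0.71, 0, 0, 0, 5, 0, 0, 0.74, 0, 0, 0, 5, 0, 0, 0.76, 0, 0, 0, 5, 0, 0, 0.76, 0, 0, 0, 5], force=35)

```text
clock: 9.1
position: [0.4472, -0.2524, 0.1469]
ee_rot: [-2.411, -2.013, -0.002]
force: [-0.4, 5.4, 3.9]
width: 0.134
gripper_force: 36.7
```

```bash
python3 - <<'E'
from h import *
s=sensors.observe();M=R.from_rotvec(s["ee_rot"]).as_matrix();print(np.arctan2(M[1,0],M[0,0])+.132,s["ft_torque"],s["force"],s["position"],s["joints"].round(2))
E
```

```text
1.5235997752543788 [ 0.99915862  0.03783941 -0.84729369] [-0.38857014  5.41156716  3.92732277] [ 0.44716031 -0.25239173  0.14689616] [ 0.06  0.39  0.46  1.99 -0.23  0.82  0.47]
```

Right knob at its stop (−0.85 N m). Now release and go to the bar.

Emit:
arm_command(deltas=[0, 0, -0.01, 0, 0, 0, 45, 0, 0, -0.01, 0, 0, 0, 45, 0, 0, -0.01, 0, 0, 0, 45, 0, 0, -0.01, 0, 0, 0, 45, 0, 0, -0.01, 0, 0, 0.03, 50, 0, 0, 0.02, 0, 0, 0.06, 50, 0, 0, 0.03, 0.024, 0.037, 0.06, 50, 0, 0, 0.03, 0.048, 0.074, 0.06, 50, 0, 0, 0.03, 0.048, 0.074, 0.06, 50, 0, 0, 0.03, 0.048, 0.074, 0.04, 50, 0, 0, 0.03, 0.048, 0.074, 0.025, 50, 0, 0, 0.03, 0.048, 0.074, 0.012, 50, 0, 0, 0.03, 0.048, 0.074, 0.012, 50, 0, 0, 0.03, 0.048, 0.074, 0.012, 5, 0, 0, 0.03, 0.048, 0.074, 0.012, 5, 0, 0, 0.03, 0.048, 0.074, 0.012, 5, 0, 0, 0.03, 0.048, 0.074, 0.012, 5, 0, 0, 0.03, 0.048, 0.074, 0.012, 5, 0, 0, 0.03, 0.048, 0.074, 0.012, 5], force=20)

```text
clock: 11.0
position: [0.4951, -0.179, 0.1589]
ee_rot: [2.362, 2.07, 0.0]
force: [-0.7, 0.6, 2.2]
width: 0.099
gripper_force: 20.0
```

```bash
python3 - <<'E'
from h import *
s=sensors.observe();M=R.from_rotvec(s["ee_rot"]).as_matrix();print(np.arctan2(M[1,1],M[0,1])+.132,s["force"],s["position"],s["joints"].round(2))
th=np.linspace(0,1.63,16); r=np.hypot(.122,.045);a=np.arctan2(.045,.122)
d=r*(np.cos(a)-np.cos(th+a)); 
for row in np.c_[d*np.cos(-.132),d*np.sin(-.132),r*(np.sin(th+a)-np.sin(a))].round(3): print(row)
E
```

```text
0.0004270819103804613 [-0.74086999  0.56860005  2.19720641] [ 0.49507366 -0.17896327  0.15893301] [-0.08  0.38  0.43  1.95 -0.21  0.85  0.33]
[ 0. -0.  0.]
[ 0.006 -0.001  0.013]
[ 0.012 -0.002  0.025]
[ 0.021 -0.003  0.037]
[ 0.03  -0.004  0.047]
[ 0.04  -0.005  0.057]
[ 0.052 -0.007  0.065]
[ 0.064 -0.009  0.072]
[ 0.077 -0.01   0.077]
[ 0.09  -0.012  0.081]
[ 0.104 -0.014  0.084]
[ 0.118 -0.016  0.085]
[ 0.132 -0.018  0.085]
[ 0.146 -0.019  0.083]
[ 0.16  -0.021  0.079]
[ 0.173 -0.023  0.074]
```

Emit:
arm_command(deltas=[0, 0, 0, 0.006, -0.001, 0.013, 5, 0, 0, 0, 0.012, -0.002, 0.025, 5, 0, 0, 0, 0.021, -0.003, 0.037, 5, 0, 0, 0, 0.03, -0.004, 0.047, 5, 0, 0, 0, 0.04, -0.005, 0.057, 5, 0, 0, 0, 0.052, -0.007, 0.065, 5, 0, 0, 0, 0.064, -0.009, 0.072, 5, 0, 0, 0, 0.077, -0.01, 0.077, 5, 0, 0, 0, 0.09, -0.012, 0.081, 5, 0, 0, 0, 0.104, -0.014, 0.084, 5, 0, 0, 0, 0.118, -0.016, 0.085, 5, 0, 0, 0, 0.132, -0.018, 0.085, 5, 0, 0, 0, 0.146, -0.019, 0.083, 5, 0, 0, 0, 0.16, -0.021, 0.079, 5, 0, 0, 0, 0.173, -0.023, 0.074, 5, 0, 0, 0, 0.173, -0.023, 0.074, 5])

```text
clock: 12.6
position: [0.6691, -0.2023, 0.232]
ee_rot: [2.362, 2.07, -0.001]
force: [2.4, -0.7, -0.8]
width: 0.1
gripper_force: 20.0
```

```bash
python3 - <<'E'
from h import *
s=sensors.observe();print(s["force"],s["position"],s["joints"].round(2))
cv2.imwrite("pics/s3.png",cv2.resize(optics.get_image("side")[100:330,200:440],None,fx=2.5,fy=2.5))
E
```

```text
[ 2.40866626 -0.7415562  -0.8493798 ] [ 0.66907732 -0.20228892  0.23204414] [-0.04  0.59  0.44  1.41 -0.25  1.2   0.29]
```

View pics/s3.png

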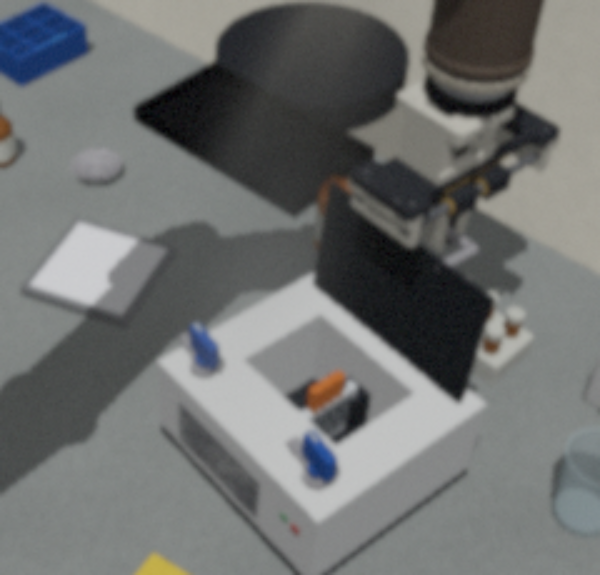

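The flap is upright, both wings lie across, and the orange tab shows at (327,390) in the crop. Release the bar and back off upward; meanwhile I'll measure the tab from the pictures.

Emit:
arm_command(deltas=[0, 0, 0, 0, 0, 0, 22, 0, 0, 0, 0, 0, 0, 22, 0, 0, 0, 0, 0, 0, 22, 0, 0, 0, 0, 0, 0.02, 22, 0, 0, 0, 0, 0, 0.05, 22, 0, 0, 0, 0, 0, 0.09, 22, 0, 0, -0.1, -0.04, 0.006, 0.09, 40, 0, 0, -0.2, -0.08, 0.012, 0.09, 40, 0, 0, -0.3, -0.125, 0.018, 0.09, 40, 0, 0, -0.4, -0.125, 0.018, 0.09, 40, 0, 0, -0.5, -0.125, 0.018, 0.09, 40, 0, 0, -0.6, -0.125, 0.018, 0.09, 40, 0, 0, -0.7, -0.125, 0.018, 0.09, 40, 0, 0, -0.8, -0.125, 0.018, 0.09, 40, 0, 0, -0.9, -0.125, 0.018, 0.09, 40, 0, 0, -1, -0.125, 0.018, 0.09, 40, 0, 0, -1, -0.125, 0.018, 0.09, 40])

```text
clock: 14.35
position: [0.5427, -0.1837, 0.3229]
ee_rot: [-3.134, 0.215, -0.0]
force: [1.1, 0.8, 0.3]
width: 0.436
gripper_force: 0.0
```

```bash
python3 - <<'E'
from h import *
s=sensors.observe();print(s["force"],s["position"],s["joints"].round(2))
M=R.from_rotvec(s["ee_rot"]).as_matrix();print(M.round(3))
im=optics.get_image("side");cv2.imwrite("pics/s4.png",im)
p=[.532,-.183,-.132]
h=cv2.cvtColor(im,cv2.COLOR_BGR2HSV);m=cv2.inRange(h,(5,150,120),(20,255,255));m[:240]=0;m[275:]=0
ys,xs=np.nonzero(m);print(len(xs),xs.min(),xs.max(),ys.min(),ys.max(),xs.mean(),ys.mean())
print(proj("side",box(p,[(.012+a,b,.102) for a,b in((-.02,-.005),(-.02,.005),(.02,-.005),(.02,.005))]+[(-.008,-.005,.09),(.032,.005,.09)])))
v=im[215:300,270:400].copy();cv2.imwrite("pics/s4c.png",cv2.resize(v,None,fx=5,fy=5,interpolation=cv2.INTER_CUBIC))
E
```

```text
[1.06717419 0.81915751 0.275043  ] [ 0.54266106 -0.18368611  0.32287599] [-0.36  0.36  0.84  1.63 -0.27  1.28 -1.19]
[[ 0.991 -0.137  0.   ]
 [-0.137 -0.991  0.001]
 [ 0.    -0.001 -1.   ]]
62 324 336 249 258 330.06451612903226 253.79032258064515
[[326.13930054 257.91520339]
 [323.31031122 255.33435497]
 [338.56082882 250.07255088]
 [335.70764748 247.57871324]
 [325.77241906 261.14634154]
 [335.27165396 250.8223235 ]]
```

View pics/s4c.png

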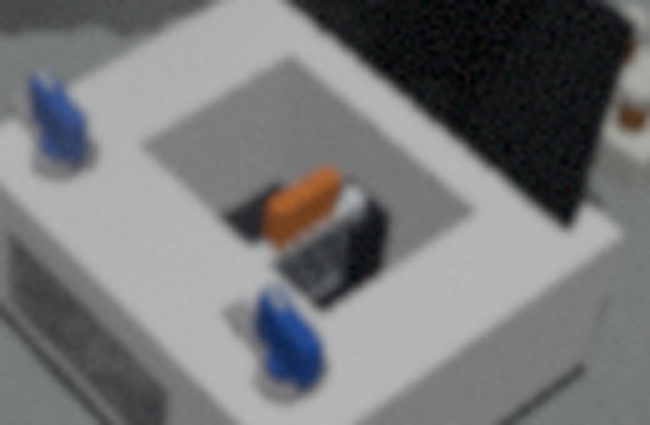

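The tab lies where predicted, within about 1 px. Descend and grip.

Emit:
arm_command(deltas=[0, 0, 0, 0.001, -0.001, -0.04, 40, 0, 0, 0, 0.001, -0.001, -0.08, 40, 0, 0, 0, 0.001, -0.001, -0.12, 40, 0, 0, 0, 0.001, -0.001, -0.15, 40, 0, 0, 0, 0.001, -0.001, -0.175, 40, 0, 0, 0, 0.001, -0.001, -0.195, 40, 0, 0, 0, 0.001, -0.001, -0.21, 40, 0, 0, 0, 0.001, -0.001, -0.222, 40, 0, 0, 0, 0.001, -0.001, -0.231, 40, 0, 0, 0, 0.001, -0.001, -0.231, 40, 0, 0, 0, 0.001, -0.001, -0.231, 5, 0, 0, 0, 0.001, -0.001, -0.231, 5, 0, 0, 0, 0.001, -0.001, -0.231, 5, 0, 0, 0, 0.001, -0.001, -0.231, 5, 0, 0, 0, 0.001, -0.001, -0.231, 5, 0, 0, 0, 0.001, -0.001, -0.231, 5], force=25)

```text
clock: 16.0
position: [0.5442, -0.1851, 0.0921]
ee_rot: [3.135, -0.207, 0.001]
force: [-0.9, 0.1, 4.9]
width: 0.107
gripper_force: 25.0
```

Emit:
arm_command(deltas=[0, 0, 0, 0, 0, 0.008, 5, 0, 0, 0, 0, 0, 0.016, 5, 0, 0, 0, 0, 0, 0.026, 5, 0, 0, 0, 0, 0, 0.038, 5, 0, 0, 0, 0, 0, 0.05, 5, 0, 0, 0, 0, 0, 0.062, 5, 0, 0, 0, 0, 0, 0.077, 5, 0, 0, 0, 0, 0, 0.092, 5, 0, 0, 0, 0, 0, 0.11, 5, 0, 0, 0, 0, 0, 0.13, 5, 0, 0, 0, 0, 0, 0.15, 5, 0, 0, 0, 0, 0, 0.165, 5, 0, 0, 0, 0, 0, 0.175, 5, 0, 0, 0, 0, 0, 0.175, 5])

```text
clock: 17.4
position: [0.5445, -0.1853, 0.2684]
ee_rot: [3.135, -0.207, 0.004]
force: [-0.2, -0.1, -1.1]
width: 0.108
gripper_force: 25.0
```

```bash
python3 - <<'E'
from h import *
s=sensors.observe();print(s["force"],s["ft_torque"],s["position"],s["joints"].round(2),s["width"])
cv2.imwrite("pics/s5.png",cv2.resize(optics.get_image("side")[80:330,200:440],None,fx=2.4,fy=2.4))
E
```

```text
[-0.21774517 -0.13922513 -1.14076969] [-0.03358264  0.13344997  0.01583198] [ 0.5445468  -0.18531837  0.26838922] [-0.34  0.4   0.81  1.71 -0.32  1.16 -1.14] 0.10762612167623521
```

View pics/s5.png

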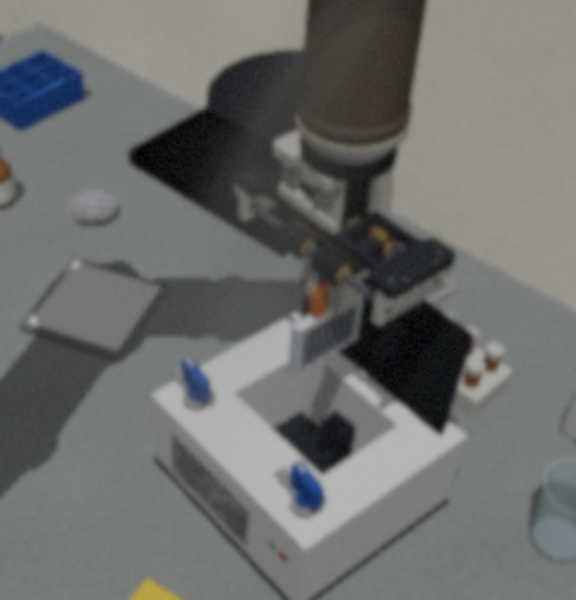

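The plate is clear of the slot and held upright at (325,335). Move it over the pad.

Emit:
arm_command(deltas=[0, 0, 0, 0, 0.01, 0, 5, 0, 0, 0, 0, 0.03, 0, 5, 0, 0, 0, 0.002, 0.06, 0, 5, 0, 0, 0, 0.004, 0.09, 0, 5, 0, 0, 0, 0.006, 0.12, 0, 5, 0, 0, 0, 0.008, 0.15, 0, 5, 0, 0, 0, 0.01, 0.18, 0, 5, 0, 0, 0, 0.011, 0.21, 0, 5, 0, 0, 0, 0.011, 0.24, 0, 5, 0, 0, 0, 0.011, 0.27, -0.01, 5, 0, 0, 0, 0.011, 0.3, -0.02, 5, 0, 0, 0, 0.011, 0.32, -0.03, 5, 0, 0, 0, 0.011, 0.335, -0.045, 5, 0, 0, 0, 0.011, 0.345, -0.06, 5, 0, 0, 0, 0.011, 0.35, -0.07, 5, 0, 0, 0, 0.011, 0.35, -0.076, 5, 0, 0, 0, 0.011, 0.35, -0.076, 5, 0, 0, 0, 0.011, 0.35, -0.076, 5, 0, 0, 0, 0.011, 0.35, -0.076, 5])

```text
clock: 19.35
position: [0.5556, 0.1642, 0.1915]
ee_rot: [-3.134, 0.209, -0.002]
force: [-0.1, 0.6, -1.5]
width: 0.111
gripper_force: 25.0
```

```bash
python3 - <<'E'
from h import *
s=sensors.observe();M=R.from_rotvec(s["ee_rot"]).as_matrix();print(s["force"],s["position"],s["width"],abs(s["dq"]).max());print(M.round(3))
im=optics.get_image("side");P=s["position"]
for q in proj("side",[P-[0,0,.08],[.5543,.164,.012]]): cv2.circle(im,tuple(int(round(v)) for v in q),1,(0,255,0),-1)
cv2.imwrite("pics/s6.png",cv2.resize(im[100:340,140:440],None,fx=2.5,fy=2.5))
E
```

```text
[-0.13315013  0.61668135 -1.50497658] [0.55556184 0.16424107 0.1914683 ] 0.1109939423809004 0.0039027548483195206
[[ 0.991 -0.133  0.001]
 [-0.133 -0.991  0.   ]
 [ 0.001 -0.    -1.   ]]
```

View pics/s6.png

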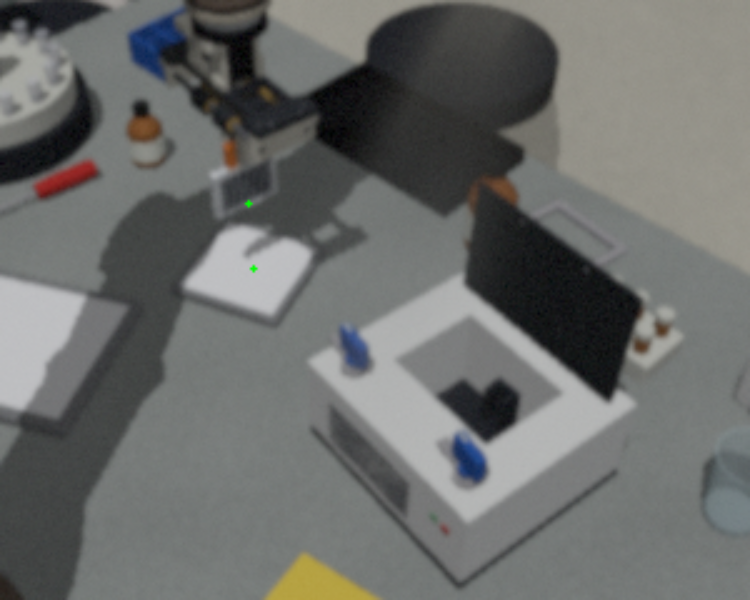

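The plate is upright over the pad: its lower edge is at the marker (248,203) and the pad centre at (253,268). The flap stands open and both knobs are unlocked.

```bash
python3 -c "
from cell import arm
print(arm.sign_off())"
```

```text
the job is handed in; nothing more can be done
None
```

The job is handed in at about 19.5 s: both knobs are at their end stops, the flap stands open by itself, and the plate is held still and upright over the middle of the small white pad, its lower edge about 10 cm above it.

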